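# Hold the pepper mill ready over a weighed ramekin

### The job

Get ready to weigh out some pepper: first stand the small blue ramekin upright in the middle of the scale's round platform, setting it down gently, and let go of it. Then pick up the wooden pepper mill, carry it over the top of the rack of spice jars, and hold it upright, centred over the ramekin with its foot about 2 cm above the rim, without ever touching the ramekin or the scale with it. Finish like that, still holding the mill steady in the air, and leave the spice jars and the lemon where they are.

Things in the scene. Friction and masses are not known exactly. Their poses are not given: they have to be found in the camera images.
- ramekin_center (a point): Loose blue ceramic ramekin, an open round cup 62 mm across and 42 mm high (foot 55 mm across), wall 4 mm, 0.12 kg, stands upright on the worktop. The point is its centre, 21 mm above its underside and 21 mm below its rim; z up.
- ramekin: The same ramekin; this origin is the centre of its underside.
- scale_top (a point): Compact black kitchen scale that does not move, body 125 x 150 mm and 24 mm high, with a round steel platform 82 mm across standing on a short stem above it. The point is the centre of the platform's upper face, 45 mm above the worktop; z up. The scale's own centre lies 10 mm towards -x of this point (the scale's x axis points away from its small display).
- scale: The same scale; this origin is the centre of its underside.
- mill_center (a point): Loose turned wooden pepper mill, round, 170 mm high with a small steel knob (12 mm across) on top; the body is at most 58 mm across and ends 122 mm above the foot, the rounded head above it is 49 mm across at its widest, 140 mm above the foot, and ends at 159 mm. The head does not turn. 0.15 to 0.22 kg. Stands on its foot, leaning by up to 2 degrees. The point is on its axis, half-way up: 85 mm above the foot, 55 mm below the widest part of the head; z is its axis, up.
- mill: The same mill; this origin is the centre of its foot.
- rack_top (a point): Low wooden spice rack that does not move, 186 mm long (its x axis) and 66 mm wide (its y axis), with cheeks 42 mm high; three spice jars stand in it in a row. It lies between the mill and the scale, roughly pointing away from the robot. The point is over the rack's centre, 113 mm above the worktop; the jars' lids do not rise more than 3 mm above this level.
- spice_a_center (a point): Spice jar with a red lid, 46 mm across, 96 mm high, loose in the rack. The point is on its axis 50 mm above its underside. Not to be disturbed.
- spice_b_center (a point): Spice jar with a green lid, 46 mm across, 105 mm high, loose in the rack. The point is on its axis 50 mm above its underside. Not to be disturbed.
- spice_c_center (a point): Spice jar with a dark brown lid, 44 mm across, 108 mm high, loose in the rack. The point is on its axis 50 mm above its underside. Not to be disturbed.
- lemon_center (a point): Lemon, 78 x 55 x 56 mm, lying loose on the worktop. The point is its centre. Not to be disturbed.
Mind the look-alikes: they are no part of the job. Of the things that look like the ramekin, the smaller one is meant. Leave any green look-alike of the mill alone.

How it is judged:
By the outcome, as a careful person would: the job done as asked, in the order asked, and still so for the second after the job is handed in, while the arm keeps its last pose, push and grip.
It also fails if it takes over 72 s, if anything falls off the work surface, if the arm or the gripper's body presses on something with over 40 N, if the wrist force passes 120 N, or if a joint passes its speed limit or range.

### The arm

A 6-joint arm with a two-finger parallel gripper is mounted at the origin on a cart in front of the work surface, level with it; the furniture and walls round the work are solid. World frame = base frame: x ahead of the robot, y to its left, z up, the work surface at z = 0. Lengths are in m, angles in rad, forces in N, time in s.
With the tool pointing down it reaches from about 0.4 to 0.825 m from the base axis. Payload 7 kg.
Tool frame: the origin (TCP) lies on the centre line of the jaws, within the pads' length; the fingertips stand 22 mm ahead of it and the grasp point (between the pads) lies 3 mm ahead of it (arm.tcp_to_tips is the distance from the TCP to the fingertips, in m); z points along the fingers, y is the line along which they close (so a half turn about z gives the same grasp; the last joint's range is limited). The gripper opens to 88 mm and grips with 3 to 60 N. Pads are 19 mm wide; open, the fingers measure 130 mm over their backs; the gripper's body (78 mm by 193 mm) begins 47 mm behind the grasp point.
Start: joints at [1.489, 0.359, 0.012, 0, -1.224, -0.288], TCP at [0.244, 0.629, 0.249] pointing down, gripper open.
Joint ranges: [-3.07, 3.07], [-1.43, 2.12], [-1.02, 1.25], [-3.03, 1.67], [-3.05, -0], [-3.03, 3.03]. Speed limits (rad/s): [2.39, 2.39, 3.01, 3.14, 3.14, 3.14].

### API

Orientations are given as [roll, pitch, yaw] about the fixed x, y, z axes, in that order (R = Rz(yaw) Ry(pitch) Rx(roll)).
In Python, from station import arm gives the robot as it stands.
- The arm moves only by the tool jog_arm, never from a script. Its argument "targets" is a list of rows, each an object of numbers: "dx", "dy", "dz": the shift along the tool's x, y, z in mm; "rx", "ry", "rz": the turn, a rotation vector about the tool's x, y, z in rad; "gripper": the closure, from 0 (fully open) to 1 (shut). In form: [{"dx": .., "dy": .., "dz": .., "rx": .., "ry": .., "rz": .., "gripper": ..}, ...]. A call has exactly 8 rows; each row is the pose to reach, as a shift and turn from the pose commanded when the call began, along the tool's axes at that moment; what a row does not reach only later rows make up. A row lasts 1/12 s, in which the tool goes at most 41.7 mm and 7.16 degrees, less where a joint would pass 70% of its speed; a pose out of reach is approached as far as the arm can. A call with a gripper value outside its range is refused whole. The fingers move at their own pace and stop on an object; "force" is the grip in N (left out, the last holds). Time passes only in rows, so rows that repeat a pose let the fingers close, or fill a call up. It gives the time, the measured TCP pose, the force, the opening and the grip force at its end, in the units of the state.
- arm.get_state(): the state, without advancing time (a new reading comes with each control period).
- arm.grab_frame(name): name is "scene" or "side" or "wrist"; returns a dict with "frame" (480x640x3 uint8, red, green, blue), "z_map" (480x640 float32, m along the optical axis (not along the pixel's ray), 0 where there is no reading), "fx", "fy", "cx", "cy" (pixels), "distortion" ([k1, k2, p1, p2, k3] as OpenCV has them; the pictures are not rectified), "view" (4x4, takes a point from world to camera coordinates). Camera axes: x right, y down, z forward; pixel columns grow to the right and rows downward; lengths in m; the calibration is good to about 2 mm. A picture is of the moment at which its call begins.
- arm.job_done(): hands the job in; it is judged then, once.
The state is a dict: "t": time; "q": joint angles; "qd": joint speeds; "joint_efforts": joint torques, N m; "eef_pos": TCP position; "ee_rot": TCP orientation; "force": force on the tool from outside, world axes, zero at the start; "moment": the same for the moment, N m; "width": finger opening in m; "gripper_force": force on a finger pad.
Only numpy, scipy, OpenCV 4.12 (cv2) and the standard library are available. Lean on these libraries where they do the work, as an engineer would, in place of code of your own. Each camera call takes 0.05 s, during which the arm holds its last target. There are 200 camera calls.

## Working session

There is one attempt and no reset: what is moved stays moved. The work goes in short steps, Python scripts to look and compute and a tool call to move; the robot and the scene stay as the last step left them, time stands still between calls to the robot, and variables do not carry over. Pictures are saved under pics/ and viewed, at most 10 in all, crops included, and the job is handed in when it is done.

Besides the shell and the picture viewer there is one more tool, called after "Call:" in YAML: its name, and indented under it one key for each argument. jog_arm: Moves the arm, as the interface text tells. Its arguments: {"type":"object","properties":{"targets":{"type":"array","items":{"type":"object","properties":{"dx":{"type":"number"},"dy":{"type":"number"},"dz":{"type":"number"},"rx":{"type":"number"},"ry":{"type":"number"},"rz":{"type":"number"},"gripper":{"type":"number"}}}},"force":{"type":"number"}},"required":["targets"]}

```bash
mkdir -p pics; ls; cat > h.py <<'E'
import numpy as np, cv2
from station import arm
def grab(n):
    f=arm.grab_frame(n); f['K']=np.array([[f['fx'],0,f['cx']],[0,f['fy'],f['cy']],[0,0,1]]); f['D']=np.array(f['distortion']); f['view']=np.array(f['view']); return f
def cloud(f):
    h,w=f['z_map'].shape
    u,v=np.meshgrid(np.arange(w),np.arange(h))
    p=cv2.undistortPoints(np.stack([u,v],-1).reshape(-1,1,2).astype(np.float64),f['K'],f['D']).reshape(h,w,2)
    z=f['z_map'].astype(float)
    c=np.concatenate([p*z[...,None],z[...,None]],-1)
    V=f['view']; W=(c-V[:3,3])@V[:3,:3]
    W[z==0]=np.nan
    return W
def save(n,img): cv2.imwrite('pics/'+n,cv2.cvtColor(img,cv2.COLOR_RGB2BGR))
E
python3 - <<'E'
from h import *
for n in('scene','side'):
    f=grab(n); save(n+'1.png',f['frame']); np.savez(n+'1.npz',W=cloud(f),**f)
    print(n,f['view'].round(3).tolist(),(f['z_map']>0).mean())
s=arm.get_state(); print({k:np.round(v,3).tolist() for k,v in s.items()})
E
```

```text
pics
scene [[0.549, -0.835, 0.02, -0.289], [-0.529, -0.366, -0.766, 0.35], [0.647, 0.41, -0.643, 0.717], [0.0, 0.0, 0.0, 1.0]] 0.99603515625
side [[0.961, -0.278, -0.019, -0.47], [-0.215, -0.698, -0.683, 0.176], [0.176, 0.66, -0.73, 1.039], [0.0, 0.0, 0.0, 1.0]] 0.996025390625
{'t': 0.1, 'q': [1.489, 0.359, 0.011, -0.0, -1.224, -0.288], 'qd': [-0.001, -0.001, 0.003, 0.001, -0.001, 0.001], 'joint_efforts': [-0.001, -58.416, 29.375, 7.015, 0.01, -0.0], 'eef_pos': [0.244, 0.629, 0.248], 'ee_rot': [3.14, -0.0, -0.37], 'force': [0.321, 0.575, -0.576], 'moment': [-0.053, 0.035, 0.005], 'gripper_force': 0.0, 'width': 0.087}
```

View pics/scene1.png

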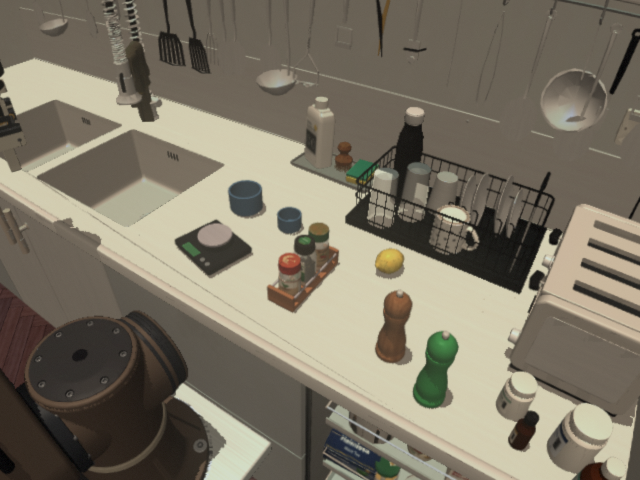

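View pics/side1.png

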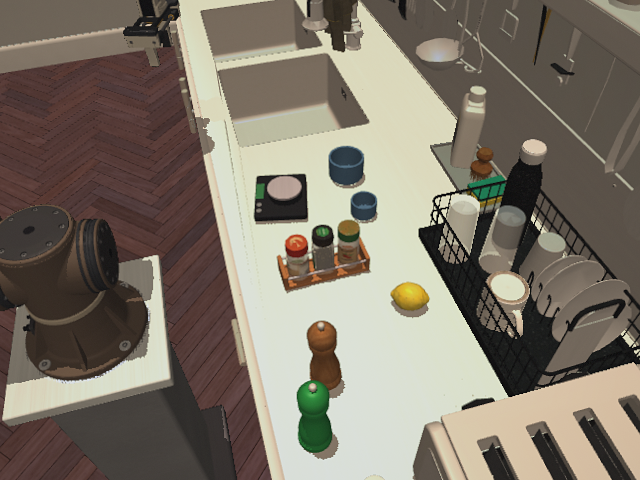

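The small ramekin is at scene (289,220) and side (364,206). Its larger look-alike is at scene (246,198) and side (346,165). The brown mill is at scene (393,326) and side (324,355), and the green look-alike is at scene (436,368) and side (315,415). The scale platform is at scene (214,235) and side (284,187). I choose the smaller ramekin and the brown mill.

```bash
cat > m.py <<'E'
from h import *
from scipy.optimize import least_squares
def circ(P,r=None):
    c0=np.median(P,0)
    if r is None: s=least_squares(lambda a:np.hypot(P[:,0]-a[0],P[:,1]-a[1])-a[2],[*c0,.03],loss='soft_l1',f_scale=.001)
    else: s=least_squares(lambda a:np.hypot(P[:,0]-a[0],P[:,1]-a[1])-r,c0,loss='soft_l1',f_scale=.001)
    return s.x
boxes={'scene':dict(ram=(274,205,304,235),big=(225,178,266,218),plat=(192,220,236,252),mill=(370,285,415,365),green=(410,328,460,410),lemon=(372,245,408,278),rack=(264,220,342,308)),
'side':dict(ram=(348,190,380,222),big=(326,145,368,187),plat=(264,174,304,202),mill=(300,317,346,392),green=(293,377,335,455),lemon=(387,278,432,314),rack=(275,218,372,290))}
E
python3 - <<'E'
from m import *
for n in boxes:
    d=np.load(n+'1.npz'); W=d['W']; F=cv2.cvtColor(d['frame'],cv2.COLOR_RGB2HSV)
    for k,(a,b,c,e) in boxes[n].items():
        P=W[b:e,a:c].reshape(-1,3); H=F[b:e,a:c].reshape(-1,3)
        ground=np.nanmedian(P[np.abs(P[:,2])<.015][:,2]) 
        Q=P[P[:,2]>.015]
        print(n,k,'ground',round(ground,4),'n',len(Q),'zmax',np.nanpercentile(Q[:,2],[50,98,100]).round(4),'min',np.percentile(Q,2,0).round(4),'max',np.percentile(Q,98,0).round(4))
        if k in('ram','big'):
            z=np.percentile(Q[:,2],98); R=Q[Q[:,2]>z-.004]; print('  rim',len(R),((R.min(0)+R.max(0))/2).round(4),np.ptp(R,axis=0).round(4),circ(R[:,:2]).round(4))
        if k=='plat':
            R=Q[(Q[:,2]>.038)]; print('  plat',len(R),np.median(R[:,2]).round(4),((R.min(0)+R.max(0))/2).round(4),np.ptp(R,axis=0).round(4))
        if k in('mill','green'):
            for lo,hi in((.002,.02),(.03,.06),(.06,.09),(.09,.12),(.13,.15),(.163,.175)):
                R=P[(P[:,2]>lo)&(P[:,2]<hi)]
                if len(R)>6: print('  ',lo,len(R),circ(R[:,:2]).round(4),R.mean(0).round(4))
E
```

```text
scene ram ground -0.001 n 408 zmax [0.0298 0.0413 0.042 ] min [0.597  0.1186 0.0156] max [0.657  0.1768 0.0413]
  rim 91 [0.6281 0.1483 0.0397] [0.0635 0.0606 0.0047] [0.6271 0.1483 0.0286]
scene big ground -0.0014 n 893 zmax [0.0416 0.0596 0.0628] min [0.586  0.2486 0.0167] max [0.6706 0.3317 0.0596]
  rim 162 [0.6306 0.2915 0.0592] [0.0904 0.0865 0.0071] [0.6295 0.2912 0.0409]
scene plat ground -0.002 n 1144 zmax [0.0412 0.0452 0.0469] min [0.4127 0.1941 0.0197] max [0.5138 0.309  0.0452]
  plat 638 0.043 [0.4608 0.2432 0.0425] [0.0848 0.0838 0.0089]
scene mill ground -0.0006 n 1665 zmax [0.1068 0.1646 0.1703] min [ 0.3967 -0.2615  0.0173] max [ 0.429  -0.2168  0.1646]
   0.002 254 [ 0.4859 -0.2196  0.0877] [ 0.4188 -0.2377  0.0102]
   0.03 353 [ 0.4223 -0.2375  0.0244] [ 0.4051 -0.243   0.0457]
   0.06 274 [ 0.4237 -0.2369  0.0205] [ 0.4087 -0.2419  0.0728]
   0.09 215 [ 0.4235 -0.2358  0.0242] [ 0.4043 -0.2423  0.1077]
   0.13 309 [ 0.4205 -0.2363  0.023 ] [ 0.4053 -0.2418  0.1418]
   0.163 41 [ 0.4192 -0.2357  0.0041] [ 0.4183 -0.2363  0.1674]
scene green ground -0.0008 n 1973 z
[... 1812 characters left out ...]
.1144 0.1667 0.1708] min [ 0.3526 -0.3641  0.0162] max [ 0.4232 -0.2602  0.1667]
   0.002 378 [ 0.3833 -0.3052  0.0585] [ 0.3808 -0.3327  0.0113]
   0.03 458 [ 0.3844 -0.3064  0.0543] [ 0.38   -0.3388  0.0454]
   0.06 275 [ 0.3766 -0.3374  0.0195] [ 0.3734 -0.3516  0.0721]
   0.09 144 [ 0.3775 -0.3356  0.0233] [ 0.3735 -0.3551  0.1086]
   0.13 357 [ 0.3774 -0.3372  0.0219] [ 0.3749 -0.3485  0.1433]
   0.163 56 [ 0.3771 -0.3358  0.0042] [ 0.3771 -0.3363  0.1678]
side lemon ground 0.0002 n 815 zmax [0.0435 0.0562 0.0596] min [ 0.5964 -0.1589  0.0198] max [ 0.6574 -0.1114  0.0562]
side rack ground 0.0003 n 3277 zmax [0.0746 0.1166 0.1198] min [ 0.399  -0.0232  0.0185] max [0.5772 0.0293 0.1166]
```

```bash
cat >> h.py <<'E'
from scipy.spatial.transform import Rotation as Ro
def go(pos,yaw=-np.pi/2,R=None):
    s=arm.get_state(); R0=Ro.from_euler('xyz',s['ee_rot']); R=Ro.from_euler('xyz',[np.pi,0,yaw]) if R is None else R
    d=R0.inv().apply(np.array(pos)-s['eef_pos'])*1000; r=(R0.inv()*R).as_rotvec()
    print('t',round(s['t'],2),'pos',np.round(s['eef_pos'],4),'rot',np.round(s['ee_rot'],4),'F',np.round(s['force'],2),'w',round(s['width'],4),'gf',s['gripper_force'])
    print('d mm',d.round(1),'rv',r.round(4),'rows',np.ceil(max(np.linalg.norm(d)/41.7,np.degrees(np.linalg.norm(r))/7.16)))
E
python3 - <<'E'
from h import *
a=np.array([.244,.629]);b=np.array([.627,.148])
for n in('scene','side'):
    W=np.load(n+'1.npz')['W'].reshape(-1,3); W=W[W[:,2]>.09]
    t=np.clip((W[:,:2]-a)@(b-a)/((b-a)@(b-a)),0,1); d=np.linalg.norm(W[:,:2]-a-t[:,None]*(b-a),axis=1)
    k=d<.2; print(n,k.sum(), W[k].min(0) if k.any() else '',W[k].max(0) if k.any() else '')
    f=np.load(n+'1.npz')
    K=W[(W[:,1]>.55)&(W[:,0]>.1)&(W[:,0]<.8)&(W[:,2]<.5)]; print('far',np.percentile(K,[1,50,99],axis=0).round(2).tolist() if len(K) else 0)
go([.6,.148,.25])
E
```

```text
scene 1921 [ 0.19855522 -0.02241138  0.09046552] [0.7868025  0.71062658 0.43914103]
far [[0.21, 0.55, 0.1], [0.68, 0.79, 0.28], [0.8, 0.87, 0.45]]
side 2995 [ 0.1737116  -0.02495954  0.09007235] [0.78606391 0.70285903 0.37498185]
far [[0.18, 0.55, 0.1], [0.28, 0.67, 0.26], [0.8, 0.86, 0.37]]
t 0.1 pos [0.2438 0.629  0.2477] rot [ 3.1401e+00 -1.0000e-04 -3.6990e-01] F [ 0.32  0.57 -0.58] w 0.0872 gf 0.0
d mm [506.  319.7  -1.7] rv [ 1.2000e-03 -1.0000e-03  1.2009e+00] rows 15.0
```

Call:
jog_arm:
  targets:
    - {"dx":31,"dy":20,"rz":0.08,"gripper":0}
    - {"dx":62,"dy":40,"rz":0.16,"gripper":0}
    - {"dx":94,"dy":60,"rz":0.24,"gripper":0}
    - {"dx":126,"dy":80,"rz":0.32,"gripper":0}
    - {"dx":158,"dy":100,"rz":0.4,"gripper":0}
    - {"dx":190,"dy":120,"rz":0.48,"gripper":0}
    - {"dx":222,"dy":140,"rz":0.56,"gripper":0}
    - {"dx":254,"dy":160,"rz":0.64,"gripper":0}

```text
invalid input at $.targets[0]: expected keys dx, dy, dz, rx, ry, rz, gripper
```

```bash
python3 -c "
from h import *
go([.6,.148,.25])"
```

```text
t 0.1 pos [0.2438 0.629  0.2477] rot [ 3.1401e+00 -1.0000e-04 -3.6990e-01] F [ 0.32  0.57 -0.58] w 0.0872 gf 0.0
d mm [506.  319.7  -1.7] rv [ 1.2000e-03 -1.0000e-03  1.2009e+00] rows 15.0
```

All the keys are required in each row.

Call:
jog_arm:
  targets:
    - {"dx":31,"dy":20,"dz":0,"rx":0,"ry":0,"rz":0.08,"gripper":0}
    - {"dx":62,"dy":40,"dz":0,"rx":0,"ry":0,"rz":0.16,"gripper":0}
    - {"dx":94,"dy":60,"dz":0,"rx":0,"ry":0,"rz":0.24,"gripper":0}
    - {"dx":126,"dy":80,"dz":0,"rx":0,"ry":0,"rz":0.32,"gripper":0}
    - {"dx":158,"dy":100,"dz":0,"rx":0,"ry":0,"rz":0.4,"gripper":0}
    - {"dx":190,"dy":120,"dz":0,"rx":0,"ry":0,"rz":0.48,"gripper":0}
    - {"dx":222,"dy":140,"dz":0,"rx":0,"ry":0,"rz":0.56,"gripper":0}
    - {"dx":254,"dy":160,"dz":0,"rx":0,"ry":0,"rz":0.64,"gripper":0}

```text
t: 0.77
eef_pos: [0.4236, 0.3866, 0.2484]
ee_rot: [3.141, -0.0, -1.014]
force: [1.0, -0.1, -0.0]
width: 0.0875
gripper_force: 0.0
```

```bash
python3 -c "
from h import *
go([.6,.148,.25])"
```

```text
t 0.77 pos [0.4236 0.3866 0.2484] rot [ 3.1413 -0.     -1.0135] F [ 1.   -0.12 -0.03] w 0.0875 gf 0.0
d mm [295.8 -23.6  -1.6] rv [ 3.000e-04 -1.000e-04  5.573e-01] rows 8.0
```

Call:
jog_arm:
  targets:
    - {"dx":37,"dy":-3,"dz":0,"rx":0,"ry":0,"rz":0.07,"gripper":0}
    - {"dx":75,"dy":-6,"dz":0,"rx":0,"ry":0,"rz":0.15,"gripper":0}
    - {"dx":114,"dy":-9,"dz":0,"rx":0,"ry":0,"rz":0.23,"gripper":0}
    - {"dx":153,"dy":-12,"dz":0,"rx":0,"ry":0,"rz":0.31,"gripper":0}
    - {"dx":192,"dy":-15,"dz":0,"rx":0,"ry":0,"rz":0.39,"gripper":0}
    - {"dx":230,"dy":-18,"dz":0,"rx":0,"ry":0,"rz":0.47,"gripper":0}
    - {"dx":268,"dy":-21,"dz":0,"rx":0,"ry":0,"rz":0.53,"gripper":0}
    - {"dx":296,"dy":-24,"dz":-1,"rx":0,"ry":0,"rz":0.557,"gripper":0}

```text
t: 1.43
eef_pos: [0.6017, 0.1478, 0.249]
ee_rot: [3.141, -0.001, -1.571]
force: [0.6, 1.2, 0.9]
width: 0.0876
gripper_force: 0.0
```

```bash
python3 - <<'E'
from m import *
f=grab('wrist'); save('wrist1.png',f['frame']); W=cloud(f); np.savez('wrist1.npz',W=W,**f)
Q=W.reshape(-1,3); 
R=Q[(np.hypot(Q[:,0]-.627,Q[:,1]-.148)<.04)]
print(len(R),np.nanmedian(Q[np.abs(Q[:,2])<.01,2]))
r=R[R[:,2]>.037]; print(((r.min(0)+r.max(0))/2).round(4),np.ptp(r,axis=0).round(4),np.percentile(r[:,2],[50,95]).round(4),circ(r[:,:2]).round(4))
go([.627,.148,.1])
E
```

```text
51282 -0.0003919997267846694
[0.6287 0.1462 0.1913] [0.0694 0.0654 0.3085] [0.3315 0.3439] [0.6219 0.1629 0.0435]
t 1.48 pos [0.6038 0.1453 0.249 ] rot [ 3.1411e+00 -1.8000e-03 -1.5734e+00] F [ 3.3  -0.33  1.54] w 0.0878 gf 0.0
d mm [ -3.1 -23.3 149. ] rv [ 0.0005 -0.0018 -0.0026] rows 4.0
```

View pics/wrist1.png

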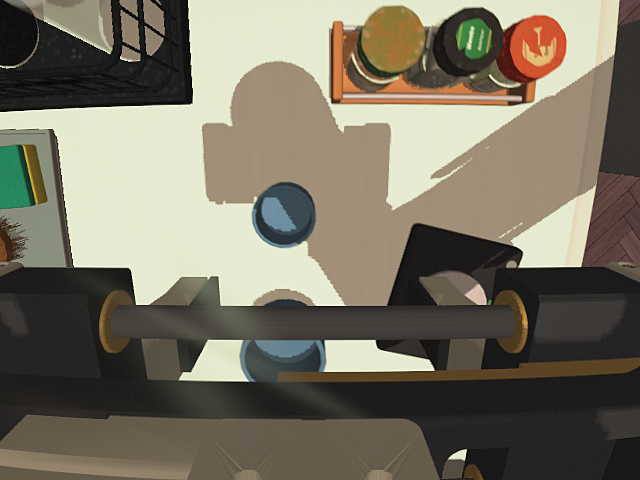

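The wrist view confirms the small ramekin at (284,214), with a clear gap to the larger one at (283,345), the rack at (435,65) and the scale at (455,290). I'll fit its rim next.

```bash
python3 - <<'E'
from m import *
W=np.load('wrist1.npz')['W']; Q=W.reshape(-1,3)
R=Q[(np.hypot(Q[:,0]-.627,Q[:,1]-.148)<.045)&(Q[:,2]>.038)&(Q[:,2]<.06)]
print(len(R),((R.min(0)+R.max(0))/2).round(4),np.ptp(R,axis=0).round(4),np.median(R[:,2]).round(4),circ(R[:,:2]).round(4))
R=Q[(np.hypot(Q[:,0]-.46,Q[:,1]-.2425)<.06)&(Q[:,2]>.039)&(Q[:,2]<.06)]
print('plat',len(R),((R.min(0)+R.max(0))/2).round(4),np.ptp(R,axis=0).round(4))
go([.6275,.1475,.1])
E
```

```text
808 [0.6287 0.1485 0.0407] [0.0596 0.0609 0.0055] 0.0412 [0.6287 0.1482 0.0285]
plat 765 [0.4524 0.2206 0.043 ] [0.0602 0.0347 0.0072]
t 1.48 pos [0.6038 0.1453 0.249 ] rot [ 3.1411e+00 -1.8000e-03 -1.5734e+00] F [ 3.3  -0.33  1.54] w 0.0878 gf 0.0
d mm [ -2.6 -23.8 149. ] rv [ 0.0005 -0.0018 -0.0026] rows 4.0
```

Call:
jog_arm:
  targets:
    - {"dx":1,"dy":-10,"dz":20,"rx":0,"ry":0,"rz":0,"gripper":0}
    - {"dx":1,"dy":-20,"dz":55,"rx":0,"ry":0,"rz":0,"gripper":0}
    - {"dx":2,"dy":-27,"dz":90,"rx":0,"ry":0,"rz":0,"gripper":0}
    - {"dx":2,"dy":-27,"dz":120,"rx":0,"ry":0,"rz":0,"gripper":0}
    - {"dx":2,"dy":-27,"dz":140,"rx":0,"ry":0,"rz":0,"gripper":0}
    - {"dx":2,"dy":-27,"dz":150,"rx":0,"ry":0,"rz":0,"gripper":0}
    - {"dx":2,"dy":-27,"dz":150,"rx":0,"ry":0,"rz":0,"gripper":0}
    - {"dx":2,"dy":-27,"dz":150,"rx":0,"ry":0,"rz":0,"gripper":0}

```text
t: 2.15
eef_pos: [0.628, 0.1487, 0.0999]
ee_rot: [3.142, -0.0, -1.566]
force: [-0.3, 0.1, 1.1]
width: 0.0875
gripper_force: 0.0
```

```bash
python3 -c "
from h import *
go([.628,.148,.034])"
```

```text
t 2.15 pos [0.628  0.1487 0.0999] rot [ 3.1415e+00 -5.0000e-04 -1.5663e+00] F [-0.33  0.11  1.12] w 0.0875 gf 0.0
d mm [ 0.7  0.  65.9] rv [ 0.0001 -0.0005  0.0045] rows 2.0
```

Call:
jog_arm:
  targets:
    - {"dx":1,"dy":0,"dz":15,"rx":0,"ry":0,"rz":0,"gripper":0}
    - {"dx":1,"dy":0,"dz":32,"rx":0,"ry":0,"rz":0,"gripper":0}
    - {"dx":1,"dy":0,"dz":48,"rx":0,"ry":0,"rz":0,"gripper":0}
    - {"dx":1,"dy":0,"dz":60,"rx":0,"ry":0,"rz":0,"gripper":0}
    - {"dx":1,"dy":0,"dz":66,"rx":0,"ry":0,"rz":0,"gripper":0}
    - {"dx":1,"dy":0,"dz":66,"rx":0,"ry":0,"rz":0,"gripper":0}
    - {"dx":1,"dy":0,"dz":66,"rx":0,"ry":0,"rz":0,"gripper":0}
    - {"dx":1,"dy":0,"dz":66,"rx":0,"ry":0,"rz":0,"gripper":0.15}

```text
t: 2.82
eef_pos: [0.6286, 0.148, 0.0348]
ee_rot: [-3.14, 0.001, -1.566]
force: [-1.0, -0.3, 0.3]
width: 0.0848
gripper_force: 0.0
```

Call:
jog_arm:
  targets:
    - {"dx":0,"dy":0,"dz":0,"rx":0,"ry":0,"rz":0,"gripper":0.2}
    - {"dx":0,"dy":0,"dz":0,"rx":0,"ry":0,"rz":0,"gripper":0.25}
    - {"dx":0,"dy":0,"dz":0,"rx":0,"ry":0,"rz":0,"gripper":0.3}
    - {"dx":0,"dy":0,"dz":0,"rx":0,"ry":0,"rz":0,"gripper":0.4}
    - {"dx":0,"dy":0,"dz":0,"rx":0,"ry":0,"rz":0,"gripper":0.5}
    - {"dx":0,"dy":0,"dz":0,"rx":0,"ry":0,"rz":0,"gripper":0.6}
    - {"dx":0,"dy":0,"dz":0,"rx":0,"ry":0,"rz":0,"gripper":1}
    - {"dx":0,"dy":0,"dz":0,"rx":0,"ry":0,"rz":0,"gripper":1}
  force: 15

```text
t: 3.48
eef_pos: [0.6281, 0.1477, 0.0341]
ee_rot: [-3.141, 0.0, -1.567]
force: [-1.3, 0.3, 5.6]
width: 0.0616
gripper_force: 15.0
```

Call:
jog_arm:
  targets:
    - {"dx":0,"dy":0,"dz":-4,"rx":0,"ry":0,"rz":0,"gripper":1}
    - {"dx":0,"dy":0,"dz":-12,"rx":0,"ry":0,"rz":0,"gripper":1}
    - {"dx":0,"dy":0,"dz":-28,"rx":0,"ry":0,"rz":0,"gripper":1}
    - {"dx":0,"dy":0,"dz":-48,"rx":0,"ry":0,"rz":0,"gripper":1}
    - {"dx":0,"dy":0,"dz":-68,"rx":0,"ry":0,"rz":0,"gripper":1}
    - {"dx":0,"dy":0,"dz":-84,"rx":0,"ry":0,"rz":0,"gripper":1}
    - {"dx":0,"dy":0,"dz":-90,"rx":0,"ry":0,"rz":0,"gripper":1}
    - {"dx":0,"dy":0,"dz":-90,"rx":0,"ry":0,"rz":0,"gripper":1}

```text
t: 4.15
eef_pos: [0.6285, 0.1479, 0.1254]
ee_rot: [-3.139, 0.001, -1.567]
force: [-0.1, 0.1, -0.1]
width: 0.0616
gripper_force: 15.0
```

Call:
jog_arm:
  targets:
    - {"dx":-6,"dy":10,"dz":0,"rx":0,"ry":0,"rz":0,"gripper":1}
    - {"dx":-20,"dy":35,"dz":0,"rx":0,"ry":0,"rz":0,"gripper":1}
    - {"dx":-37,"dy":65,"dz":0,"rx":0,"ry":0,"rz":0,"gripper":1}
    - {"dx":-54,"dy":95,"dz":0,"rx":0,"ry":0,"rz":0,"gripper":1}
    - {"dx":-71,"dy":125,"dz":0,"rx":0,"ry":0,"rz":0,"gripper":1}
    - {"dx":-86,"dy":152,"dz":0,"rx":0,"ry":0,"rz":0,"gripper":1}
    - {"dx":-95,"dy":168,"dz":0,"rx":0,"ry":0,"rz":0,"gripper":1}
    - {"dx":-95,"dy":168,"dz":0,"rx":0,"ry":0,"rz":0,"gripper":1}

```text
t: 4.82
eef_pos: [0.4556, 0.2424, 0.1225]
ee_rot: [3.139, -0.001, -1.565]
force: [-0.5, 1.1, -1.8]
width: 0.0619
gripper_force: 15.0
```

```bash
python3 - <<'E'
from m import *
for n in('scene','side','wrist'):
    f=grab(n); W=cloud(f); Q=W.reshape(-1,3); save(n+'2.png',f['frame'])
    s=arm.get_state()
    R=Q[(np.abs(Q[:,0]-.46)<.045)&(np.abs(Q[:,1]-.243)<.045)&(Q[:,2]>.105)&(Q[:,2]<.14)]
    print(n,len(R),np.percentile(R,[0,50,98],axis=0).round(4).tolist() if len(R) else'')
    if n!='wrist':
        B=Q[(np.hypot(Q[:,0]-.46,Q[:,1]-.2425)<.05)&(Q[:,2]>.06)&(Q[:,2]<.15)]
        print('bottom',np.percentile(B[:,2],[.5,2,5]))
go([.460,.2425,.085])
E
```

```text
scene 480 [[0.4152, 0.2104, 0.1052], [0.4674, 0.2307, 0.1205], [0.5001, 0.2655, 0.1388]]
bottom [0.0889433  0.0910885  0.09347598]
side 636 [[0.4152, 0.2093, 0.105], [0.4603, 0.2318, 0.1208], [0.5008, 0.2717, 0.1383]]
bottom [0.09062735 0.09220468 0.09408708]
wrist 9778 [[0.415, 0.2117, 0.105], [0.459, 0.2319, 0.1225], [0.5019, 0.2694, 0.1339]]
t 4.97 pos [0.4589 0.2418 0.1229] rot [ 3.1408e+00 -8.0000e-04 -1.5659e+00] F [ 0.23 -0.13 -0.89] w 0.0616 gf 14.999974826350808
d mm [-0.7 -1.2 37.9] rv [ 0.0008 -0.0008  0.0049] rows 1.0
```

View pics/side2.png

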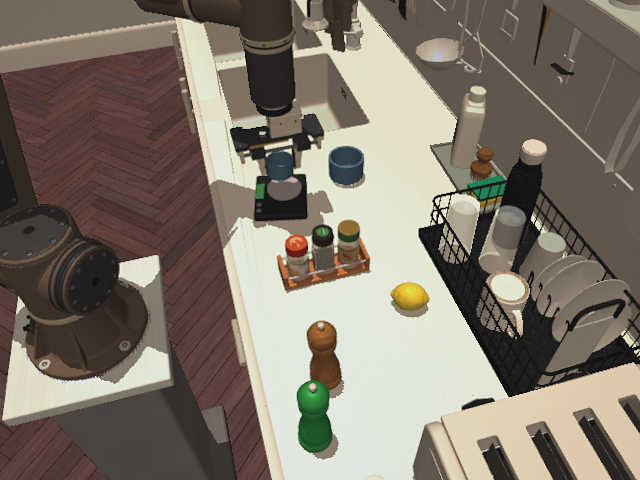

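The side view shows the ramekin held upright at (280,165) above the platform at (284,188), and everything else undisturbed. Its underside is at z of about 0.089.

Call:
jog_arm:
  targets:
    - {"dx":-1,"dy":-1,"dz":8,"rx":0,"ry":0,"rz":0,"gripper":1}
    - {"dx":-1,"dy":-1,"dz":18,"rx":0,"ry":0,"rz":0,"gripper":1}
    - {"dx":-1,"dy":-1,"dz":28,"rx":0,"ry":0,"rz":0,"gripper":1}
    - {"dx":-1,"dy":-1,"dz":36,"rx":0,"ry":0,"rz":0,"gripper":1}
    - {"dx":-1,"dy":-1,"dz":39,"rx":0,"ry":0,"rz":0,"gripper":1}
    - {"dx":-1,"dy":-1,"dz":40,"rx":0,"ry":0,"rz":0,"gripper":1}
    - {"dx":-1,"dy":-1,"dz":40,"rx":0,"ry":0,"rz":0,"gripper":1}
    - {"dx":-1,"dy":-1,"dz":40,"rx":0,"ry":0,"rz":0,"gripper":1}

```text
t: 5.63
eef_pos: [0.4606, 0.243, 0.0837]
ee_rot: [-3.141, 0.0, -1.567]
force: [0.7, 0.5, -1.8]
width: 0.0618
gripper_force: 15.0
```

Call:
jog_arm:
  targets:
    - {"dx":0,"dy":0,"dz":0.5,"rx":0,"ry":0,"rz":0,"gripper":1}
    - {"dx":0,"dy":0,"dz":1,"rx":0,"ry":0,"rz":0,"gripper":1}
    - {"dx":0,"dy":0,"dz":1.5,"rx":0,"ry":0,"rz":0,"gripper":1}
    - {"dx":0,"dy":0,"dz":2,"rx":0,"ry":0,"rz":0,"gripper":1}
    - {"dx":0,"dy":0,"dz":2.5,"rx":0,"ry":0,"rz":0,"gripper":1}
    - {"dx":0,"dy":0,"dz":3,"rx":0,"ry":0,"rz":0,"gripper":1}
    - {"dx":0,"dy":0,"dz":3,"rx":0,"ry":0,"rz":0,"gripper":1}
    - {"dx":0,"dy":0,"dz":3,"rx":0,"ry":0,"rz":0,"gripper":1}

```text
t: 6.3
eef_pos: [0.4604, 0.2429, 0.0805]
ee_rot: [3.142, -0.0, -1.567]
force: [-0.5, -0.5, -0.8]
width: 0.0618
gripper_force: 15.0
```

Call:
jog_arm:
  targets:
    - {"dx":0,"dy":0,"dz":0.3,"rx":0,"ry":0,"rz":0,"gripper":1}
    - {"dx":0,"dy":0,"dz":0.6,"rx":0,"ry":0,"rz":0,"gripper":1}
    - {"dx":0,"dy":0,"dz":0.9,"rx":0,"ry":0,"rz":0,"gripper":1}
    - {"dx":0,"dy":0,"dz":1.2,"rx":0,"ry":0,"rz":0,"gripper":1}
    - {"dx":0,"dy":0,"dz":1.5,"rx":0,"ry":0,"rz":0,"gripper":1}
    - {"dx":0,"dy":0,"dz":1.5,"rx":0,"ry":0,"rz":0,"gripper":1}
    - {"dx":0,"dy":0,"dz":1.5,"rx":0,"ry":0,"rz":0,"gripper":1}
    - {"dx":0,"dy":0,"dz":1.5,"rx":0,"ry":0,"rz":0,"gripper":1}

```text
t: 6.97
eef_pos: [0.4604, 0.2429, 0.079]
ee_rot: [-3.142, 0.0, -1.567]
force: [-0.0, -0.6, -1.3]
width: 0.0618
gripper_force: 15.0
```

Call:
jog_arm:
  targets:
    - {"dx":0,"dy":0,"dz":0.3,"rx":0,"ry":0,"rz":0,"gripper":1}
    - {"dx":0,"dy":0,"dz":0.6,"rx":0,"ry":0,"rz":0,"gripper":1}
    - {"dx":0,"dy":0,"dz":0.9,"rx":0,"ry":0,"rz":0,"gripper":1}
    - {"dx":0,"dy":0,"dz":1.0,"rx":0,"ry":0,"rz":0,"gripper":1}
    - {"dx":0,"dy":0,"dz":1.0,"rx":0,"ry":0,"rz":0,"gripper":1}
    - {"dx":0,"dy":0,"dz":1.0,"rx":0,"ry":0,"rz":0,"gripper":1}
    - {"dx":0,"dy":0,"dz":1.0,"rx":0,"ry":0,"rz":0,"gripper":1}
    - {"dx":0,"dy":0,"dz":1.0,"rx":0,"ry":0,"rz":0,"gripper":1}

```text
t: 7.63
eef_pos: [0.4604, 0.243, 0.0789]
ee_rot: [-3.141, 0.0, -1.566]
force: [-3.0, -1.5, 9.7]
width: 0.062
gripper_force: 15.0
```

Contact at 10 N. I'll ease off slightly and release.

Call:
jog_arm:
  targets:
    - {"dx":0,"dy":0,"dz":-0.6,"rx":0,"ry":0,"rz":0,"gripper":1}
    - {"dx":0,"dy":0,"dz":-0.6,"rx":0,"ry":0,"rz":0,"gripper":1}
    - {"dx":0,"dy":0,"dz":-0.6,"rx":0,"ry":0,"rz":0,"gripper":0.25}
    - {"dx":0,"dy":0,"dz":-0.6,"rx":0,"ry":0,"rz":0,"gripper":0.2}
    - {"dx":0,"dy":0,"dz":-0.6,"rx":0,"ry":0,"rz":0,"gripper":0.1}
    - {"dx":0,"dy":0,"dz":-0.6,"rx":0,"ry":0,"rz":0,"gripper":0}
    - {"dx":0,"dy":0,"dz":-0.6,"rx":0,"ry":0,"rz":0,"gripper":0}
    - {"dx":0,"dy":0,"dz":-0.6,"rx":0,"ry":0,"rz":0,"gripper":0}

```text
t: 8.3
eef_pos: [0.4604, 0.2429, 0.0786]
ee_rot: [3.142, -0.0, -1.567]
force: [-0.4, 0.2, -0.0]
width: 0.0866
gripper_force: 0.0
```

Call:
jog_arm:
  targets:
    - {"dx":0,"dy":0,"dz":0,"rx":0,"ry":0,"rz":0,"gripper":0}
    - {"dx":0,"dy":0,"dz":-5,"rx":0,"ry":0,"rz":0,"gripper":0}
    - {"dx":0,"dy":0,"dz":-20,"rx":0,"ry":0,"rz":0,"gripper":0}
    - {"dx":0,"dy":0,"dz":-45,"rx":0,"ry":0,"rz":0,"gripper":0}
    - {"dx":0,"dy":0,"dz":-75,"rx":0,"ry":0,"rz":0,"gripper":0}
    - {"dx":0,"dy":0,"dz":-110,"rx":0,"ry":0,"rz":0,"gripper":0}
    - {"dx":0,"dy":0,"dz":-140,"rx":0,"ry":0,"rz":0,"gripper":0}
    - {"dx":0,"dy":0,"dz":-160,"rx":0,"ry":0,"rz":0,"gripper":0}

```text
t: 8.97
eef_pos: [0.4611, 0.2433, 0.2426]
ee_rot: [-3.138, 0.002, -1.566]
force: [-0.2, 1.1, -0.6]
width: 0.0877
gripper_force: 0.0
```

```bash
python3 - <<'E'
from m import *
go([.43,-.236,.25])
for n in('scene','side'):
    f=grab(n); W=cloud(f); Q=W.reshape(-1,3); save(n+'3.png',f['frame'])
    R=Q[(np.hypot(Q[:,0]-.46,Q[:,1]-.2425)<.045)&(Q[:,2]>.078)&(Q[:,2]<.095)]
    R=R[R[:,2]>.082]
    print(n,len(R),((R.min(0)+R.max(0))/2).round(4),np.ptp(R,axis=0).round(4),circ(R[:,:2]).round(4),np.percentile(R[:,2],[50,95]).round(4))
E
```

```text
t 8.97 pos [0.4611 0.2433 0.2426] rot [-3.1384e+00  2.5000e-03 -1.5664e+00] F [-0.21  1.09 -0.65] w 0.0877 gf 0.0
d mm [479.2  33.2  -8.7] rv [-0.0032  0.0025  0.0044] rows 12.0
scene 126 [0.459  0.2428 0.0848] [0.0631 0.0638 0.0053] [0.4588 0.2425 0.029 ] [0.085  0.0866]
side 139 [0.4587 0.2441 0.0859] [0.0612 0.0639 0.0077] [0.4588 0.2425 0.0285] [0.0851 0.088 ]
```

Ramekin rim centre is (0.459, 0.2427), within 2 mm of the platform centre. Next I'll move towards the mill.

Call:
jog_arm:
  targets:
    - {"dx":20,"dy":2,"dz":-5,"rx":0,"ry":0,"rz":0,"gripper":0}
    - {"dx":55,"dy":6,"dz":-8,"rx":0,"ry":0,"rz":0,"gripper":0}
    - {"dx":95,"dy":10,"dz":-8,"rx":0,"ry":0,"rz":0,"gripper":0}
    - {"dx":135,"dy":15,"dz":-8,"rx":0,"ry":0,"rz":0,"gripper":0}
    - {"dx":175,"dy":20,"dz":-8,"rx":0,"ry":0,"rz":0,"gripper":0}
    - {"dx":215,"dy":24,"dz":-8,"rx":0,"ry":0,"rz":0,"gripper":0}
    - {"dx":250,"dy":28,"dz":-8,"rx":0,"ry":0,"rz":0,"gripper":0}
    - {"dx":280,"dy":32,"dz":-8,"rx":0,"ry":0,"rz":0,"gripper":0}

```text
t: 9.73
eef_pos: [0.428, -0.0396, 0.2463]
ee_rot: [3.141, -0.0, -1.567]
force: [0.5, 0.6, -0.5]
width: 0.0877
gripper_force: 0.0
```

Call:
jog_arm:
  targets:
    - {"dx":25,"dy":2,"dz":0,"rx":0,"ry":0,"rz":0,"gripper":0}
    - {"dx":50,"dy":4,"dz":0,"rx":0,"ry":0,"rz":0,"gripper":0}
    - {"dx":75,"dy":6,"dz":0,"rx":0,"ry":0,"rz":0,"gripper":0}
    - {"dx":90,"dy":8,"dz":0,"rx":0,"ry":0,"rz":0,"gripper":0}
    - {"dx":95,"dy":8,"dz":0,"rx":0,"ry":0,"rz":0,"gripper":0}
    - {"dx":95,"dy":8,"dz":0,"rx":0,"ry":0,"rz":0,"gripper":0}
    - {"dx":95,"dy":8,"dz":0,"rx":0,"ry":0,"rz":0,"gripper":0}
    - {"dx":95,"dy":8,"dz":0,"rx":0,"ry":0,"rz":0,"gripper":0}

```text
t: 10.4
eef_pos: [0.4218, -0.1317, 0.2465]
ee_rot: [3.141, 0.0, -1.566]
force: [-0.3, 0.3, 1.3]
width: 0.0876
gripper_force: 0.0
```

```bash
python3 - <<'E'
from m import *
f=grab('wrist'); save('wrist4.png',f['frame']); W=cloud(f); np.savez('wrist4.npz',W=W,**f); Q=W.reshape(-1,3)
Q=Q[np.hypot(Q[:,0]-.421,Q[:,1]+.2365)<.04]
for lo,hi in((.03,.06),(.06,.09),(.125,.135),(.135,.145),(.145,.155),(.163,.175)):
    R=Q[(Q[:,2]>lo)&(Q[:,2]<hi)]
    if len(R)>6: print('  ',lo,len(R),circ(R[:,:2]).round(4),R.mean(0).round(4))
# platform (now cleared view) & tilt estimates with fixed-view data
for n in('scene','side'):
    W=np.load(n+'1.npz')['W'].reshape(-1,3); W=W[np.hypot(W[:,0]-.421,W[:,1]+.2365)<.04]
    for z,h,r in((.140,.003,.0245),(.167,.003,None)):
        R=W[np.abs(W[:,2]-z)<h]; print(n,z,len(R),circ(R[:,:2],r).round(4))
go([.4205,-.236,.143])
E
```

```text
0.03 289 [ 0.4213 -0.2402  0.0276] [ 0.4283 -0.2164  0.0476]
   0.135 699 [ 0.4197 -0.2364  0.0237] [ 0.4193 -0.2318  0.1425]
   0.145 2251 [ 0.4197 -0.2363  0.019 ] [ 0.42   -0.2345  0.1506]
   0.163 396 [ 0.4192 -0.2356  0.0041] [ 0.4192 -0.2355  0.1682]
scene 0.14 100 [ 0.421  -0.2361]
scene 0.167 35 [ 0.4195 -0.2356  0.0043]
side 0.14 100 [ 0.4194 -0.2351]
side 0.167 30 [ 0.4185 -0.2363  0.0043]
t 10.45 pos [ 0.4219 -0.1316  0.2465] rot [ 3.1414e+00  1.0000e-04 -1.5659e+00] F [ 0.07 -0.12 -0.54] w 0.0879 gf 0.0
d mm [104.4   1.9 103.5] rv [0.0002 0.0001 0.0049] rows 4.0
```

View pics/wrist4.png

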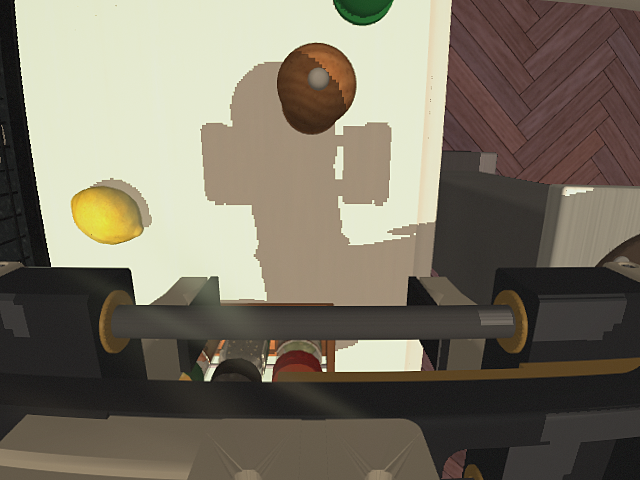

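The wrist view shows the brown mill's knob at (318,77), the green look-alike behind it at (363,5), and the lemon clear at (107,215). The mill's head centre is (0.4197, -0.2363) at z of about 0.14.

Call:
jog_arm:
  targets:
    - {"dx":15,"dy":1,"dz":0,"rx":0,"ry":0,"rz":0,"gripper":0}
    - {"dx":45,"dy":2,"dz":0,"rx":0,"ry":0,"rz":0,"gripper":0}
    - {"dx":75,"dy":2,"dz":0,"rx":0,"ry":0,"rz":0,"gripper":0}
    - {"dx":95,"dy":2,"dz":0,"rx":0,"ry":0,"rz":0,"gripper":0}
    - {"dx":104.5,"dy":2.2,"dz":10,"rx":0,"ry":0,"rz":0.005,"gripper":0}
    - {"dx":104.5,"dy":2.2,"dz":25,"rx":0,"ry":0,"rz":0.005,"gripper":0}
    - {"dx":104.5,"dy":2.2,"dz":35,"rx":0,"ry":0,"rz":0.005,"gripper":0}
    - {"dx":104.5,"dy":2.2,"dz":35,"rx":0,"ry":0,"rz":0.005,"gripper":0}

```text
t: 11.12
eef_pos: [0.4187, -0.2356, 0.209]
ee_rot: [3.137, 0.001, -1.572]
force: [-1.0, -0.5, -0.0]
width: 0.0873
gripper_force: 0.0
```

```bash
python3 -c "
from h import *
go([.4197,-.2363,.142])"
```

```text
t 11.12 pos [ 0.4187 -0.2356  0.209 ] rot [ 3.1374e+00  1.4000e-03 -1.5718e+00] F [-0.97 -0.46 -0.01] w 0.0873 gf 0.0
d mm [ 0.7 -1.2 67. ] rv [ 0.0042  0.0014 -0.001 ] rows 2.0
```

Call:
jog_arm:
  targets:
    - {"dx":0,"dy":0.3,"dz":15,"rx":0,"ry":0,"rz":0,"gripper":0}
    - {"dx":0,"dy":0.3,"dz":32,"rx":0,"ry":0,"rz":0,"gripper":0}
    - {"dx":0,"dy":0.3,"dz":48,"rx":0,"ry":0,"rz":0,"gripper":0}
    - {"dx":0,"dy":0.3,"dz":60,"rx":0,"ry":0,"rz":0,"gripper":0}
    - {"dx":0,"dy":0.3,"dz":67,"rx":0,"ry":0,"rz":0,"gripper":0}
    - {"dx":0,"dy":0.3,"dz":69,"rx":0,"ry":0,"rz":0,"gripper":0}
    - {"dx":0,"dy":0.3,"dz":69,"rx":0,"ry":0,"rz":0,"gripper":0}
    - {"dx":0,"dy":0.3,"dz":69,"rx":0,"ry":0,"rz":0,"gripper":0}

```text
t: 11.78
eef_pos: [0.4204, -0.2366, 0.1434]
ee_rot: [-3.141, -0.0, -1.571]
force: [-0.5, 0.2, 0.1]
width: 0.0874
gripper_force: 0.0
```

Call:
jog_arm:
  targets:
    - {"dx":0,"dy":0,"dz":0,"rx":0,"ry":0,"rz":0,"gripper":0.2}
    - {"dx":0,"dy":0,"dz":0,"rx":0,"ry":0,"rz":0,"gripper":0.3}
    - {"dx":0,"dy":0,"dz":0,"rx":0,"ry":0,"rz":0,"gripper":0.36}
    - {"dx":0,"dy":0,"dz":0,"rx":0,"ry":0,"rz":0,"gripper":0.4}
    - {"dx":0,"dy":0,"dz":0,"rx":0,"ry":0,"rz":0,"gripper":0.43}
    - {"dx":0,"dy":0,"dz":0,"rx":0,"ry":0,"rz":0,"gripper":0.46}
    - {"dx":0,"dy":0,"dz":0,"rx":0,"ry":0,"rz":0,"gripper":0.6}
    - {"dx":0,"dy":0,"dz":0,"rx":0,"ry":0,"rz":0,"gripper":1}
  force: 30

```text
t: 12.45
eef_pos: [0.4199, -0.2368, 0.1427]
ee_rot: [-3.141, -0.0, -1.572]
force: [0.3, 1.3, 0.2]
width: 0.0469
gripper_force: 30.0
```

Call:
jog_arm:
  targets:
    - {"dx":0,"dy":0,"dz":0,"rx":0,"ry":0,"rz":0,"gripper":1}
    - {"dx":0,"dy":0,"dz":0,"rx":0,"ry":0,"rz":0,"gripper":1}
    - {"dx":0,"dy":0,"dz":0,"rx":0,"ry":0,"rz":0,"gripper":1}
    - {"dx":0,"dy":0,"dz":0,"rx":0,"ry":0,"rz":0,"gripper":1}
    - {"dx":0,"dy":0,"dz":-2,"rx":0,"ry":0,"rz":0,"gripper":1}
    - {"dx":0,"dy":0,"dz":-6,"rx":0,"ry":0,"rz":0,"gripper":1}
    - {"dx":0,"dy":0,"dz":-12,"rx":0,"ry":0,"rz":0,"gripper":1}
    - {"dx":0,"dy":0,"dz":-20,"rx":0,"ry":0,"rz":0,"gripper":1}

```text
t: 13.12
eef_pos: [0.4194, -0.2366, 0.1628]
ee_rot: [3.14, 0.0, -1.572]
force: [0.2, -0.1, -1.8]
width: 0.0468
gripper_force: 30.0
```

Call:
jog_arm:
  targets:
    - {"dx":0,"dy":0,"dz":-12,"rx":0,"ry":0,"rz":0,"gripper":1}
    - {"dx":0,"dy":0,"dz":-34,"rx":0,"ry":0,"rz":0,"gripper":1}
    - {"dx":0,"dy":0,"dz":-60,"rx":0,"ry":0,"rz":0,"gripper":1}
    - {"dx":0,"dy":0,"dz":-86,"rx":0,"ry":0,"rz":0,"gripper":1}
    - {"dx":0,"dy":0,"dz":-112,"rx":0,"ry":0,"rz":0,"gripper":1}
    - {"dx":0,"dy":0,"dz":-132,"rx":0,"ry":0,"rz":0,"gripper":1}
    - {"dx":0,"dy":0,"dz":-145,"rx":0,"ry":0,"rz":0,"gripper":1}
    - {"dx":0,"dy":0,"dz":-145,"rx":0,"ry":0,"rz":0,"gripper":1}

```text
t: 13.78
eef_pos: [0.421, -0.2372, 0.3116]
ee_rot: [-3.136, -0.002, -1.572]
force: [0.2, 0.2, -0.7]
width: 0.0468
gripper_force: 30.0
```

```bash
cat > mill.py <<'E'
from m import *
def mill():
    for n in('scene','side'):
        f=grab(n); W=cloud(f); s=arm.get_state(); e=s['eef_pos']; Q=W.reshape(-1,3); foot=e[2]-.143
        save(n+'_%d.png'%(s['t']*100),f['frame'])
        Q=Q[(np.hypot(Q[:,0]-e[0],Q[:,1]-e[1])<.045)&(Q[:,2]<e[2]-.025)&(Q[:,2]>foot-.012)]
        print(n,'eef',np.round(e,4),'lowest',np.percentile(Q[:,2],[.2,1,3]).round(4),'nominal foot',round(foot,4))
        for a in(.005,.02,.035,.05,.065,.08,.095):
            R=Q[np.abs(Q[:,2]-foot-a)<.007]
            if len(R)>10: print('  ',a,len(R),circ(R[:,:2]).round(4))
E
python3 - <<'E'
from mill import *
mill(); go([.46,.0,.307])
E
```

```text
scene eef [ 0.4203 -0.2368  0.3095] lowest [0.1692 0.1708 0.1729] nominal foot 0.1665
   0.005 127 [ 0.427  -0.2382  0.0293]
   0.02 250 [ 0.4274 -0.238   0.0274]
   0.035 190 [ 0.426  -0.2378  0.0272]
   0.05 263 [ 0.4256 -0.2376  0.0255]
   0.065 238 [ 0.4253 -0.2372  0.0222]
   0.08 170 [ 0.4243 -0.2372  0.0192]
   0.095 128 [ 0.4233 -0.2363  0.0198]
side eef [ 0.4197 -0.2366  0.308 ] lowest [0.1676 0.1698 0.1727] nominal foot 0.165
   0.005 103 [ 0.4242 -0.2366  0.0289]
   0.02 259 [ 0.424  -0.236   0.0272]
   0.035 172 [ 0.4231 -0.2362  0.0269]
   0.05 258 [ 0.4228 -0.2364  0.0251]
   0.065 247 [ 0.4222 -0.2361  0.0217]
   0.08 173 [ 0.4216 -0.2359  0.0189]
   0.095 102 [ 0.4208 -0.2361  0.0191]
t 13.88 pos [ 0.4197 -0.2366  0.308 ] rot [-3.1404e+00  3.0000e-04 -1.5719e+00] F [ 0.74  0.54 -2.66] w 0.0467 gf 29.959386175542022
d mm [-236.6  -40.1    1.1] rv [-0.0012  0.0003 -0.0012] rows 6.0
```

Call:
jog_arm:
  targets:
    - {"dx":-10,"dy":-4,"dz":0,"rx":-0.005,"ry":0,"rz":0,"gripper":1}
    - {"dx":-30,"dy":-9,"dz":0,"rx":-0.012,"ry":0,"rz":0,"gripper":1}
    - {"dx":-58,"dy":-15,"dz":0,"rx":-0.02,"ry":0,"rz":0,"gripper":1}
    - {"dx":-88,"dy":-21,"dz":0,"rx":-0.028,"ry":0,"rz":0,"gripper":1}
    - {"dx":-118,"dy":-27,"dz":0,"rx":-0.036,"ry":0,"rz":0,"gripper":1}
    - {"dx":-148,"dy":-33,"dz":0,"rx":-0.042,"ry":0,"rz":0,"gripper":1}
    - {"dx":-178,"dy":-38,"dz":0,"rx":-0.042,"ry":0,"rz":0,"gripper":1}
    - {"dx":-208,"dy":-40,"dz":0,"rx":-0.042,"ry":0,"rz":0,"gripper":1}

```text
t: 14.55
eef_pos: [0.4598, -0.0268, 0.3063]
ee_rot: [3.097, -0.001, -1.572]
force: [0.3, 0.1, -1.7]
width: 0.0471
gripper_force: 30.0
```

Call:
jog_arm:
  targets:
    - {"dx":-30,"dy":0,"dz":0,"rx":0,"ry":0,"rz":0,"gripper":1}
    - {"dx":-60,"dy":0,"dz":0,"rx":0,"ry":0,"rz":0,"gripper":1}
    - {"dx":-90,"dy":0,"dz":0,"rx":0,"ry":0,"rz":0,"gripper":1}
    - {"dx":-120,"dy":0,"dz":0,"rx":0,"ry":0,"rz":0,"gripper":1}
    - {"dx":-150,"dy":0,"dz":0,"rx":0,"ry":0,"rz":0,"gripper":1}
    - {"dx":-180,"dy":0,"dz":0,"rx":0,"ry":0,"rz":0,"gripper":1}
    - {"dx":-205,"dy":0,"dz":0,"rx":0,"ry":0,"rz":0,"gripper":1}
    - {"dx":-225,"dy":0,"dz":0,"rx":0,"ry":0,"rz":0,"gripper":1}

```text
t: 15.22
eef_pos: [0.4593, 0.1984, 0.3062]
ee_rot: [3.098, -0.001, -1.571]
force: [0.5, -0.6, -1.4]
width: 0.0468
gripper_force: 30.0
```

Call:
jog_arm:
  targets:
    - {"dx":-15,"dy":0,"dz":0,"rx":0,"ry":0,"rz":0,"gripper":1}
    - {"dx":-25,"dy":0,"dz":0,"rx":0,"ry":0,"rz":0,"gripper":1}
    - {"dx":-33,"dy":0,"dz":0,"rx":0,"ry":0,"rz":0,"gripper":1}
    - {"dx":-40,"dy":0,"dz":0,"rx":0,"ry":0,"rz":0,"gripper":1}
    - {"dx":-44,"dy":0,"dz":0,"rx":0,"ry":0,"rz":0,"gripper":1}
    - {"dx":-46,"dy":0,"dz":0,"rx":0,"ry":0,"rz":0,"gripper":1}
    - {"dx":-46,"dy":0,"dz":0,"rx":0,"ry":0,"rz":0,"gripper":1}
    - {"dx":-46,"dy":0,"dz":0,"rx":0,"ry":0,"rz":0,"gripper":1}

```text
t: 15.88
eef_pos: [0.4603, 0.2418, 0.3078]
ee_rot: [3.1, -0.0, -1.572]
force: [-0.0, 0.5, -0.7]
width: 0.0467
gripper_force: 30.0
```

```bash
python3 - <<'E'
from mill import *
mill(); go([.459,.2427,.25],R=Ro.from_euler('xyz',arm.get_state()['ee_rot']))
E
ls pics
```

```text
scene eef [0.4603 0.2417 0.3078] lowest [0.1649 0.166  0.1683] nominal foot 0.1648
   0.005 138 [0.4588 0.2409 0.0288]
   0.02 149 [0.459  0.241  0.0264]
   0.035 153 [0.4588 0.2414 0.0273]
   0.05 170 [0.4595 0.242  0.0252]
   0.065 149 [0.4594 0.2418 0.0214]
   0.08 120 [0.4594 0.2425 0.019 ]
   0.095 102 [-365.9455 -377.0975  525.9473]
side eef [0.4603 0.2417 0.3078] lowest [0.1656 0.1669 0.1696] nominal foot 0.1648
   0.005 111 [0.4581 0.2396 0.0274]
   0.02 141 [0.4582 0.2394 0.0246]
   0.035 128 [0.4587 0.2394 0.0252]
   0.05 155 [0.4588 0.2399 0.0235]
   0.065 150 [0.4599 0.241  0.0208]
   0.08 110 [0.4603 0.241  0.0186]
   0.095 93 [0.4605 0.2415 0.0196]
t 15.98 pos [0.4603 0.2417 0.3078] rot [ 3.0997e+00  1.0000e-04 -1.5724e+00] F [-0.33  0.3  -1.78] w 0.0471 gf 29.963550766915432
d mm [-1.  -1.1 57.8] rv [0. 0. 0.] rows 2.0
scene1.png
scene2.png
scene3.png
scene_1383.png
scene_1593.png
side1.png
side2.png
side3.png
side_1388.png
side_1598.png
wrist1.png
wrist2.png
wrist4.png
```

Small remaining lean. I'll correct it while lowering most of the way.

Call:
jog_arm:
  targets:
    - {"dx":0,"dy":0,"dz":3,"rx":0.003,"ry":-0.003,"rz":0,"gripper":1}
    - {"dx":0,"dy":0,"dz":10,"rx":0.006,"ry":-0.006,"rz":0,"gripper":1}
    - {"dx":-1,"dy":0,"dz":20,"rx":0.009,"ry":-0.01,"rz":0,"gripper":1}
    - {"dx":-1,"dy":-1,"dz":32,"rx":0.012,"ry":-0.013,"rz":0,"gripper":1}
    - {"dx":-1,"dy":-1,"dz":43,"rx":0.014,"ry":-0.016,"rz":0,"gripper":1}
    - {"dx":-1,"dy":-1,"dz":50,"rx":0.014,"ry":-0.016,"rz":0,"gripper":1}
    - {"dx":-1,"dy":-1,"dz":52,"rx":0.014,"ry":-0.016,"rz":0,"gripper":1}
    - {"dx":-1,"dy":-1,"dz":52,"rx":0.014,"ry":-0.016,"rz":0,"gripper":1}

```text
t: 16.65
eef_pos: [0.4589, 0.2429, 0.2551]
ee_rot: [3.113, 0.015, -1.572]
force: [0.1, -0.6, -1.4]
width: 0.0464
gripper_force: 30.0
```

Call:
jog_arm:
  targets:
    - {"dx":0,"dy":0,"dz":0,"rx":0,"ry":0,"rz":0,"gripper":1}
    - {"dx":0,"dy":0,"dz":0,"rx":0,"ry":0,"rz":0,"gripper":1}
    - {"dx":0,"dy":0,"dz":0,"rx":0,"ry":0,"rz":0,"gripper":1}
    - {"dx":0,"dy":0,"dz":0,"rx":0,"ry":0,"rz":0,"gripper":1}
    - {"dx":0,"dy":0,"dz":0,"rx":0,"ry":0,"rz":0,"gripper":1}
    - {"dx":0,"dy":0,"dz":0,"rx":0,"ry":0,"rz":0,"gripper":1}
    - {"dx":0,"dy":0,"dz":0,"rx":0,"ry":0,"rz":0,"gripper":1}
    - {"dx":0,"dy":0,"dz":0,"rx":0,"ry":0,"rz":0,"gripper":1}

```text
t: 17.32
eef_pos: [0.4591, 0.2432, 0.2557]
ee_rot: [3.114, 0.016, -1.572]
force: [0.2, 0.4, -2.4]
width: 0.047
gripper_force: 30.0
```

```bash
python3 - <<'E'
from mill import *
mill(); go([.459,.2427,.25],R=Ro.from_euler('xyz',arm.get_state()['ee_rot']))
for n in('scene','side'):
    f=grab(n); Q=cloud(f).reshape(-1,3)
    Q=Q[np.hypot(Q[:,0]-.459,Q[:,1]-.2427)<.045]
    R=Q[(Q[:,2]>.05)&(Q[:,2]<.093)]; print(n,'rim',np.percentile(R[:,2],[90,98,100]).round(4),'ram',circ(R[:,:2]).round(4), 'z gaps hist',np.histogram(Q[:,2],bins=np.arange(.08,.13,.003))[0])
E
cd pics; python3 -c "
import cv2,glob
a=sorted(glob.glob('scene_*'))[-1];b=sorted(glob.glob('side_*'))[-1]
A=cv2.imread(a)[80:300,130:380];B=cv2.imread(b)[60:280,190:400]
cv2.imwrite('close5.png',cv2.resize(cv2.hconcat([A,B]),None,fx=1.7,fy=1.7))"
```

```text
scene eef [0.4591 0.2432 0.2557] lowest [0.1123 0.1138 0.116 ] nominal foot 0.1127
   0.005 132 [0.4595 0.244  0.0289]
   0.02 136 [0.4593 0.2445 0.0266]
   0.035 137 [0.4593 0.244  0.0269]
   0.05 157 [0.4592 0.2443 0.0248]
   0.065 134 [0.4597 0.245  0.0218]
   0.08 107 [0.4589 0.2445 0.0188]
   0.095 91 [0.459  0.2442 0.02  ]
side eef [0.4591 0.2432 0.2557] lowest [0.1124 0.1147 0.1168] nominal foot 0.1127
   0.005 103 [0.458  0.2443 0.0286]
   0.02 128 [0.458  0.2445 0.0264]
   0.035 118 [0.4582 0.2419 0.0248]
   0.05 147 [0.4584 0.2425 0.0231]
   0.065 120 [0.4586 0.2431 0.0198]
   0.08 86 [0.4583 0.2427 0.0171]
   0.095 78 [0.4587 0.2406 0.0175]
t 17.42 pos [0.4591 0.2432 0.2557] rot [ 3.1136  0.016  -1.5724] F [ 0.93 -0.21 -2.4 ] w 0.0466 gf 29.96326793978369
d mm [ 0.6 -0.   5.7] rv [0. 0. 0.] rows 1.0
scene rim [0.084  0.0863 0.0879] ram [0.4584 0.2419 0.0288] z gaps hist [43 56 19  0  0  0  0  0  0  0  6 24 34 26 42 46]
side rim [0.0849 0.0871 0.0895] ram [0.4584 0.2419 0.0286] z gaps hist [38 51 30  1  0  0  0  0  0  0  4 17 27 27 35 53]
```

View pics/close5.png

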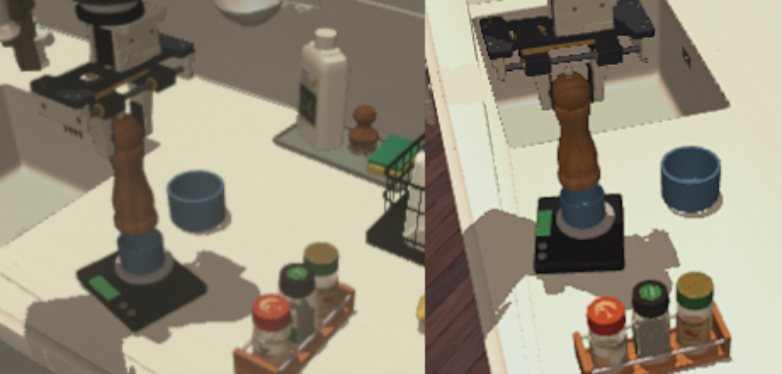

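The pictures show the mill upright above the ramekin, and the rack and jars are undisturbed. The gap is about 25 mm and the mill sits 1.5 mm too far in +y, so I'll trim both.

Call:
jog_arm:
  targets:
    - {"dx":0.5,"dy":0,"dz":1,"rx":0,"ry":0,"rz":0,"gripper":1}
    - {"dx":1,"dy":0,"dz":2.5,"rx":0,"ry":0,"rz":0,"gripper":1}
    - {"dx":1.5,"dy":0,"dz":4,"rx":0,"ry":0,"rz":0,"gripper":1}
    - {"dx":1.5,"dy":0,"dz":5,"rx":0,"ry":0,"rz":0,"gripper":1}
    - {"dx":1.5,"dy":0,"dz":5,"rx":0,"ry":0,"rz":0,"gripper":1}
    - {"dx":1.5,"dy":0,"dz":5,"rx":0,"ry":0,"rz":0,"gripper":1}
    - {"dx":1.5,"dy":0,"dz":5,"rx":0,"ry":0,"rz":0,"gripper":1}
    - {"dx":1.5,"dy":0,"dz":5,"rx":0,"ry":0,"rz":0,"gripper":1}

```text
t: 18.18
eef_pos: [0.459, 0.2418, 0.2507]
ee_rot: [3.114, 0.016, -1.572]
force: [1.2, 0.1, -1.8]
width: 0.0466
gripper_force: 30.0
```

Call:
jog_arm:
  targets:
    - {"dx":0,"dy":0,"dz":0,"rx":0,"ry":0,"rz":0,"gripper":1}
    - {"dx":0,"dy":0,"dz":0,"rx":0,"ry":0,"rz":0,"gripper":1}
    - {"dx":0,"dy":0,"dz":0,"rx":0,"ry":0,"rz":0,"gripper":1}
    - {"dx":0,"dy":0,"dz":0,"rx":0,"ry":0,"rz":0,"gripper":1}
    - {"dx":0,"dy":0,"dz":0,"rx":0,"ry":0,"rz":0,"gripper":1}
    - {"dx":0,"dy":0,"dz":0,"rx":0,"ry":0,"rz":0,"gripper":1}
    - {"dx":0,"dy":0,"dz":0,"rx":0,"ry":0,"rz":0,"gripper":1}
    - {"dx":0,"dy":0,"dz":0,"rx":0,"ry":0,"rz":0,"gripper":1}

```text
t: 18.85
eef_pos: [0.459, 0.2418, 0.2506]
ee_rot: [3.114, 0.016, -1.572]
force: [0.1, 0.1, -1.9]
width: 0.0466
gripper_force: 30.0
```

```bash
python3 - <<'E'
from mill import *
mill(); go([.459,.2427,.25])
E
```

```text
scene eef [0.459  0.2418 0.2506] lowest [0.1067 0.1086 0.1112] nominal foot 0.1076
   0.005 121 [0.4592 0.2427 0.0291]
   0.02 126 [0.4596 0.2429 0.0266]
   0.035 143 [0.4595 0.2428 0.0274]
   0.05 156 [0.4587 0.2428 0.0247]
   0.065 134 [0.4592 0.2432 0.0215]
   0.08 100 [0.4586 0.2428 0.0189]
   0.095 87 [-370.149  -382.1028  532.4661]
side eef [0.459  0.2418 0.2507] lowest [0.108  0.1096 0.1121] nominal foot 0.1077
   0.005 107 [0.4578 0.2422 0.028 ]
   0.02 130 [0.4578 0.2435 0.0263]
   0.035 126 [0.4581 0.2418 0.0259]
   0.05 142 [0.4581 0.2414 0.0235]
   0.065 119 [0.4588 0.2417 0.02  ]
   0.08 91 [0.4582 0.2414 0.0172]
   0.095 78 [0.4581 0.24   0.0176]
t 18.95 pos [0.459  0.2418 0.2507] rot [ 3.1136  0.016  -1.5724] F [ 0.52  0.16 -1.87] w 0.0468 gf 29.96331129124883
d mm [-0.9 -0.   0.7] rv [ 0.028   0.016  -0.0014] rows 1.0
```

The foot is 20 mm above the rim, centred within about 1 mm, upright and steady.

```bash
python3 -c "
from station import arm
print(arm.job_done())"
```

```text
the job is handed in; nothing more can be done
None
```

The job is handed in at about 19 s: by my measurements the ramekin stands within 2 mm of the platform's centre, and the mill is held upright about 20 mm above its rim, within about 1 mm of centre.

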